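# Snap the valve cap onto the bean canister and hold it sealed

### The job

Pick the blue valve cap off the black mat, turn it so that its white tab points along the red stripe on the canister lid, and press it straight down onto the brass stud until it clicks. Keep pressing after the click until the orange seal ring is squeezed fully down, and finish like that: still gripping the cap and still pressing, without letting go. Leave the cup, the jug and the tamper where they are.

Things in the scene. Friction and masses are not known exactly. Their poses are not given: they have to be found in the camera images.
- cap: Blue plastic snap cap, about 60 g, 49 mm tall, loose, mouth down on the mat. Origin: centre of its open underside; z up, x towards the white tab. Skirt 44 mm across, 0 to 25 mm up, flat shoulder at 25 mm; above it a grip bar 40 mm long (x), 16 mm wide (y), 25 to 49 mm up. Pinch the bar across y from above with the fingertips just over the shoulder, which they can push on
- cap_tab (a point): Tip of the cap's white tab: a block 9 mm wide on the skirt, tip 29 mm from the cap's axis along its +x, 18 mm above its underside. A white stripe on top of the grip bar, on the tab's half, also shows its direction. The cap's mouth has a lip 3 mm thick with a 21 mm hole; above it a 29 mm wide cavity, ceiling at 21 mm
- canister: Steel bean canister with black lid, fixed to the counter, 128 mm across at its foot; lid 124 mm across, flat top at 95 mm. Origin: centre of its underside; z up, x towards the red stripe. In the lid's middle an aluminium flange 44 mm across up to 101 mm, above it the orange seal ring up to 107 mm, and through both the brass stud on the axis
- stud_top (a point): Centre of the brass stud's top, on the axis, 122.5 mm above the canister's underside; 17 mm thick, tapering to 11 mm. Four greased spring balls stand 4 mm out of it. All heights from the canister's underside: the cap's underside meets them at 119 mm, the push peaks at 10 to 14 N, they snap in at 111.5 mm (click), the cap is drawn down until the ring at 107 mm, hard stop at 103 mm
- mark (a point): Centre of the red stripe on the lid: 30 mm long radially, 9 mm wide, its centre 42.5 mm from the stud's axis along the canister's +x
- seal (a joint): How far the orange seal ring (38 mm across, around the stud) is squeezed down: 0 free, 0.004 m fully down. Spring of 3.6 N per mm, about 14 N at the full 4 mm; it springs back when the cap is not pressed, though the snapped cap stays on
- mat: Black rubber tamping mat 160 x 150 x 8 mm on which the cap stands, fixed. Origin: centre of its underside
- cup: White ceramic espresso mug, 76 mm across, 58 mm tall, loose. Origin: centre of its underside. Leave alone
- jug: Steel milk jug, 80 mm across, 85 mm tall, loose. Origin: centre of its underside. Leave alone
- tamper: Steel coffee tamper standing on its 58 mm base, 74 mm tall, loose. Origin: centre of its underside. Leave alone
There are look-alikes about, which are no part of the job. What is meant by the cap is not brown or pink, and is the smaller of those in its own colour.

How it is judged:
By the outcome, as a careful person would: the job done as asked, in the order asked, and still so for the second after the job is handed in, while the arm keeps its last pose, push and grip.
It also fails if it takes over 51 s, if anything falls off the work surface, if the arm or the gripper's body presses on something with over 40 N, if the wrist force passes 120 N, or if a joint passes its speed limit or range.

### The arm

A 7-joint arm with a two-finger parallel gripper is mounted at the origin on the work surface. World frame = base frame: x ahead of the robot, y to its left, z up, the work surface at z = 0. Lengths are in m, angles in rad, forces in N, time in s.
With the tool pointing down it reaches from about 0.425 to 0.925 m from the base axis. Payload 6.8 kg.
Tool frame: the origin (TCP) lies at the very end of the fingers, on their centre line; the grasp point (between the pads) lies 19 mm behind it; z points along the fingers, y is the line along which they close (so a half turn about z gives the same grasp; the last joint's range is limited). The gripper opens to 85 mm and grips with 20 to 120 N. Pads are 22 mm wide; open, the fingers measure 114 mm over their backs; the gripper's body (76 mm by 85 mm) begins 54 mm behind the grasp point. The pads swing forward as they close: fully open they stand 13 mm farther back than shut.
Start: joints at [-1.257, 0.477, 0.022, 1.555, -0.011, 1.109, -0.083], TCP at [0.276, 0.616, 0.231] pointing down, gripper open.
Joint ranges: [-2.96, 2.96], [-0.34, 2.1], [-1.41, 1.46], [0.24, 2.44], [-1.37, 4.51], [0.17, 1.92], [-2.96, 2.96]. Speed limits (rad/s): [2.39, 2.39, 3.14, 3.14, 3.14, 3.14, 3.14].

### API

Orientations are given as a unit quaternion [w, x, y, z].
In Python, from station import bot gives the robot as it stands.
- The arm moves only by the tool jog_arm, never from a script. Its argument "motion" is a list of rows, each a list of 7 numbers: the turn, a rotation vector about the tool's x, y, z in rad, then the shift along the tool's x, y, z in mm, then the finger opening in mm, from 0 to 85.4. A call has 1 to 10 rows; each row is the pose to reach, as a shift and turn from the pose commanded when the call began, along the tool's axes at that moment; what a row does not reach only later rows make up. A row lasts 1/8 s, in which the tool goes at most 62.5 mm and 10.7 degrees, less where a joint would pass 70% of its speed; a pose out of reach is approached as far as the arm can. A call with a gripper value outside its range is refused whole. The fingers move at their own pace and stop on an object; "grip_force" is the grip in N (left out, the last holds). Time passes only in rows, so rows that repeat a pose let the fingers close. It gives the time, the measured TCP pose, the force, the opening and the grip force at its end, in the units of the state.
- bot.get_obs(): the state, without advancing time (a new reading comes with each control period).
- bot.read_camera(name): name is "side" or "top"; returns a dict with "pixels" (400x640x3 uint8, red, green, blue), "camera_matrix" (3x3 intrinsics, pixels), "distortion" ([k1, k2, p1, p2, k3] as OpenCV has them; the pictures are not rectified), "T" (4x4, takes a point from camera to world coordinates). Camera axes: x right, y down, z forward; pixel columns grow to the right and rows downward; lengths in m; the calibration is good to about 2 mm. A picture is of the moment at which its call begins. There is no depth.
- bot.hand_in(): hands the job in; it is judged then, once.
Trained networks look in a picture, given as the dict that the camera call returned (one of the last four; its "shot" number tells which), for a name from the list of things; names that differ only in an ending like _2 or _b are one class to them, and where a whole thing is asked for, a point or a joint stands for the part that bears it (a point fixed in the world has none). Each returns a list of dicts, best first, with "score" (0 to 1); they miss things now and then, are a little off and sometimes report something else, mostly with a low value. They report only what shows in the picture. A call takes as long as a camera call. They do not tell look-alikes from the thing itself.
- bot.spot_in(thing, picture): "xy" ([column, row] in pixels, amid what is visible of it).
- bot.tip_of(thing, picture): "xy" ([column, row] in pixels: a listed point, or the origin of a listed thing).
The state is a dict: "t": time; "q": joint angles; "joint_vel": joint speeds; "joint_torque": joint torques, N m; "eef_pos": TCP position; "tool_rot": TCP orientation; "contact_force": force on the tool from outside, world axes, zero at the start; "torque": the same for the moment, N m; "gripper_width": opening from 0.0 (shut) to 1.0 (fully open); "grasp_force": force on a finger pad.
Only numpy, scipy, OpenCV 4.12 (cv2) and the standard library are available. Lean on these libraries where they do the work, as an engineer would, in place of code of your own. Each camera call takes 0.05 s, during which the arm holds its last target. There are 200 camera calls.

## Working session

There is one attempt and no reset: what is moved stays moved. The work goes in short steps, Python scripts to look and compute and a tool call to move; the robot and the scene stay as the last step left them, time stands still between calls to the robot, and variables do not carry over. Pictures are saved under pics/ and viewed, at most 10 in all, crops included, and the job is handed in when it is done.

Besides the shell and the picture viewer there is one more tool, called after ">>>" as name([rows], argument=value, ...), one row to a line, values as JSON. jog_arm: Moves the arm, as the interface text tells. Its arguments: {"type":"object","properties":{"motion":{"type":"array"},"grip_force":{"type":"number"}},"required":["motion"]}

```bash
mkdir -p pics
cat > h.py <<'E'
import numpy as np, cv2
from scipy.spatial.transform import Rotation as R
from station import bot
def ray(p,xy):
    u=cv2.undistortPoints(np.array([[xy]],float),np.array(p["camera_matrix"]),np.array(p["distortion"]))[0,0]
    T=np.array(p["T"]); return T[:3,3],T[:3,:3]@np.array([u[0],u[1],1])
def atz(p,xy,z):
    o,d=ray(p,xy); return o+d*(z-o[2])/d[2]
def proj(p,X):
    T=np.linalg.inv(np.array(p["T"])); r=cv2.Rodrigues(T[:3,:3])[0]
    return cv2.projectPoints(np.array(X,float).reshape(-1,3),r,T[:3,3],np.array(p["camera_matrix"]),np.array(p["distortion"]))[0][:,0]
def save(p,n,crop=None,s=1):
    im=p["pixels"][:,:,::-1]
    if crop: im=im[crop[1]:crop[3],crop[0]:crop[2]]
    cv2.imwrite("pics/"+n,cv2.resize(im,None,fx=s,fy=s,interpolation=cv2.INTER_CUBIC))
E
python3 - <<'E'
from h import *
o=bot.get_obs(); print(o)
for c in ("top","side"):
    p=bot.read_camera(c); save(p,c+"0.png")
    print(c,np.round(p["T"],3).tolist())
    for t in ["cap","cap_tab","canister","stud_top","mark","mat","cup","jug","tamper"]:
        print(t,[(np.round(d["xy"],1).tolist(),round(d["score"],2)) for d in bot.tip_of(t,p)][:6])
E
```

```text
{'t': 0.0, 'q': array([-1.25707418,  0.47783695,  0.02234556,  1.55644844, -0.01147955,
        1.10927051, -0.08309628]), 'joint_vel': array([-0.00071651,  0.00111663, -0.00141119,  0.00019282,  0.00144131,
       -0.00096754,  0.00046785]), 'joint_torque': array([-5.43340939e-04, -5.96471894e+01,  1.60779219e+00, -2.81185806e+01,
        1.24882525e-02,  9.70327703e-03,  9.45342322e-06]), 'eef_pos': array([0.27614394, 0.61529069, 0.23030239]), 'tool_rot': array([-1.13909957e-04,  2.09336457e-01,  9.77843242e-01, -9.10367022e-04]), 'contact_force': array([ 0.5753235 ,  0.47945232, -0.11252851]), 'torque': array([-0.02615543,  0.00718355,  0.02091865]), 'grasp_force': 0.0, 'gripper_width': 0.9995846971794782}
top [[-0.025, -0.998, 0.058, 0.453], [-1.0, 0.025, -0.001, -0.007], [-0.0, -0.058, -0.998, 1.159], [0.0, 0.0, 0.0, 1.0]]
cap [([243.3, 211.8], 0.82), ([244.4, 290.2], 0.74), ([302.0, 231.0], 0.71), ([223.7, 144.5], 0.67)]
cap_tab [([230.5, 162.0], 0.83), ([238.3, 199.0], 0.65), ([249.1, 311.1], 0.56), ([312.7, 236.1], 0.51)]
canister [([411.5, 182.7], 0.56)]
stud_top [([426.4, 175.5], 0.65)]
mark [([419.3, 154.3], 0.7), ([411.1, 181.5], 0.63), ([234.8, 99.4], 0.18)]
mat [([234.4, 221.5], 0.96), ([240.1, 198.3], 0.43)]
cup [([359.5, 102.0], 0.68)]
jug [([236.1, 95.1], 0.84), ([310.3, 188.9], 0.24)]
tamper [([313.6, 186.2], 0.55)]
side [[0.889, -0.326, 0.321, 0.16], [-0.458, -0.638, 0.619, -0.707], [0.003, -0.697, -0.717, 0.932], [0.0, 0.0, 0.0, 1.0]]
cap [([274.4, 193.0], 0.68), ([317.2, 167.6], 0.65), ([208.7, 217.7], 0.62), ([285.3, 183.2], 0.48)]
cap_tab [([274.4, 240.2], 0.74), ([307.0, 166.6], 0.68), ([284.1, 180.5], 0.65), ([195.4, 219.9], 0.61)]
canister [([390.3, 260.0], 0.42)]
stud_top [([378.8, 266.3], 0.86)]
mark [([388.6, 261.0], 0.94)]
mat [([262.1, 191.7], 0.9)]
cup [([413.3, 228.4], 0.81)]
jug [([354.9, 162.1], 0.66), ([274.1, 192.7], 0.31)]
tamper [([320.5, 224.2], 0.88)]
```

View pics/top0.png

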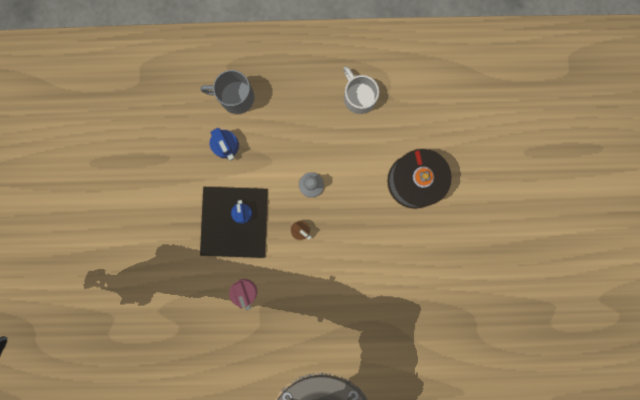

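View pics/side0.png

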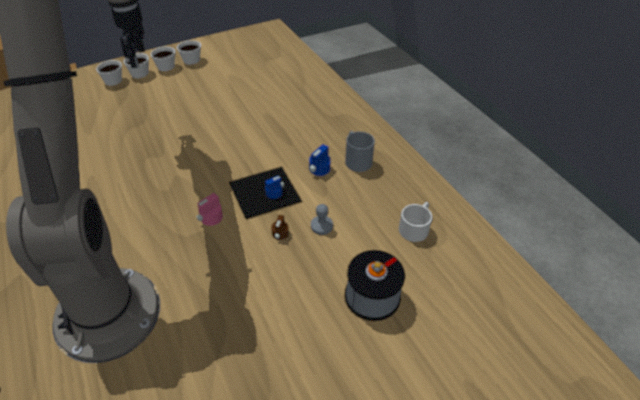

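Candidates for the cap: blue on the mat, top (241,212) / side (274,187); bigger blue off the mat, top (224,144) / side (319,161); brown (301,231); pink (243,293). I choose the small blue one on the mat, with its tab towards the top of the image. The canister stud is at top (424,177), with the red stripe at (419,157). Next comes a close crop and a colour-based measurement.

```bash
cat > m.py <<'E'
from h import *
def cen(m,box):
    a=np.zeros(m.shape,bool); x0,y0,x1,y1=box; a[y0:y1,x0:x1]=m[y0:y1,x0:x1]
    ys,xs=np.nonzero(a); return np.array([xs.mean(),ys.mean()]),len(xs)
def tri(ps):
    A=np.zeros((3,3));b=np.zeros(3)
    for p,xy in ps:
        o,d=ray(p,xy); d=d/np.linalg.norm(d); M=np.eye(3)-np.outer(d,d); A+=M;b+=M@o
    return np.linalg.solve(A,b)
def masks(p):
    h=cv2.cvtColor(p["pixels"],cv2.COLOR_RGB2HSV).astype(int); H,S,V=h[...,0],h[...,1],h[...,2]
    return dict(blue=(H>100)&(H<130)&(S>120)&(V>40), white=(S<70)&(V>130), red=((H<5)|(H>172))&(S>150)&(V>70), orange=(H>5)&(H<16)&(S>165)&(V>120))
E
python3 - <<'E'
from m import *
t=bot.read_camera("top"); s=bot.read_camera("side")
a=cv2.resize(t["pixels"][185:240,205:275,::-1],None,fx=5.6,fy=5.6,interpolation=cv2.INTER_CUBIC)
b=cv2.resize(s["pixels"][160:215,240:310,::-1],None,fx=5.6,fy=5.6,interpolation=cv2.INTER_CUBIC)
c=cv2.resize(t["pixels"][145:210,385:455,::-1],None,fx=4,fy=4,interpolation=cv2.INTER_CUBIC)
d=cv2.resize(s["pixels"][245:310,340:410,::-1],None,fx=4,fy=4,interpolation=cv2.INTER_CUBIC)
cv2.imwrite("pics/crop.png",np.vstack([np.hstack([a,b]),np.pad(np.hstack([c,d]),((0,0),(0,a.shape[1]*2-560),(0,0)))]))
mt,ms=masks(t),masks(s)
B={"blue":((205,190,272,255),(240,165,310,215)),"white":((228,195,255,228),(262,172,290,202)),"red":((405,145,430,172),(380,250,405,270)),"orange":((408,162,440,192),(360,258,392,285))}
for k,(x,y) in B.items():
    ct,n=cen(mt[k],x); cs,m=cen(ms[k],y); print(k,ct,n,cs,m,tri([(t,ct),(s,cs)]))
    for z in (0.095,.107,.026,.033,.057): print("  ",z,atz(t,ct,z)[:2].round(4),atz(s,cs,z)[:2].round(4))
for nm in ("cap","cap_tab","stud_top","mark"):
    print(nm,[(np.round(d["xy"],1).tolist(),round(d["score"],2)) for d in bot.tip_of(nm,t)],[(np.round(d["xy"],1).tolist(),round(d["score"],2)) for d in bot.tip_of(nm,s)])
E
```

```text
blue [240.88014981 213.85018727] 267 [272.81230769 187.98153846] 325 [0.48522501 0.16604449 0.02927357]
   0.095 [0.4826 0.1563] [0.4623 0.1022]
   0.107 [0.4823 0.1544] [0.4579 0.0906]
   0.026 [0.4846 0.1669] [0.4871 0.1689]
   0.033 [0.4844 0.1658] [0.4846 0.1621]
   0.057 [0.4837 0.1621] [0.476  0.1389]
white [238.65116279 206.        ] 43 [276.27272727 178.27272727] 11 [0.4997955  0.16710275 0.05772432]
   0.095 [0.4994 0.1607] [0.4842 0.1303]
   0.107 [0.4989 0.1588] [0.4795 0.1183]
   0.026 [0.5024 0.1716] [0.5109 0.1994]
   0.033 [0.5021 0.1705] [0.5081 0.1924]
   0.057 [0.5011 0.1667] [0.4989 0.1684]
red [418.12857143 157.42857143] 70 [390.32786885 261.54098361] 61 [ 0.5933665  -0.22283887  0.0988007 ]
   0.095 [ 0.5933 -0.2233] [ 0.5959 -0.2208]
   0.107 [ 0.5918 -0.2209] [ 0.5897 -0.2278]
   0.026 [ 0.6025 -0.2374] [ 0.6318 -0.1807]
   0.033 [ 0.6015 -0.236 ] [ 0.6282 -0.1848]
   0.057 [ 0.5984 -0.2311] [ 0.6157 -0.1987]
orange [422.57 176.75] 100 [375.75  271.075] 80 [ 0.55171659 -0.23041908  0.0999509 ]
   0.095 [ 0.5518 -0.2313] [ 0.5545 -0.2277]
   0.107 [ 0.5507 -0.2287] [ 0.5488 -0.2346]
   0.026 [ 0.5582 -0.2458] [ 0.587  -0.1882]
   0.033 [ 0.5575 -0.2443] [ 0.5837 -0.1922]
   0.057 [ 0.5553 -0.2393] [ 0.5724 -0.206 ]
cap [([225.5, 143.9], 0.88), ([243.7, 210.7], 0.69), ([244.5, 291.4], 0.66), ([303.8, 228.9], 0.62)] [([318.6, 165.6], 0.84), ([210.5, 219.1], 0.57), ([277.8, 232.6], 0.54)]
cap_tab [([249.6, 310.1], 0.89), ([242.0, 197.4], 0.79), ([233.1, 160.3], 0.76), ([314.9, 240.8], 0.59)] [([306.9, 166.0], 0.97), ([195.6, 218.0], 0.82), ([274.8, 239.9], 0.81), ([285.9, 185.4], 0.77)]
stud_top [([426.6, 176.8], 0.94)] [([376.7, 268.9], 0.64)]
mark [([418.9, 154.7], 0.71)] [([389.6, 260.8], 0.66)]
```

View pics/crop.png

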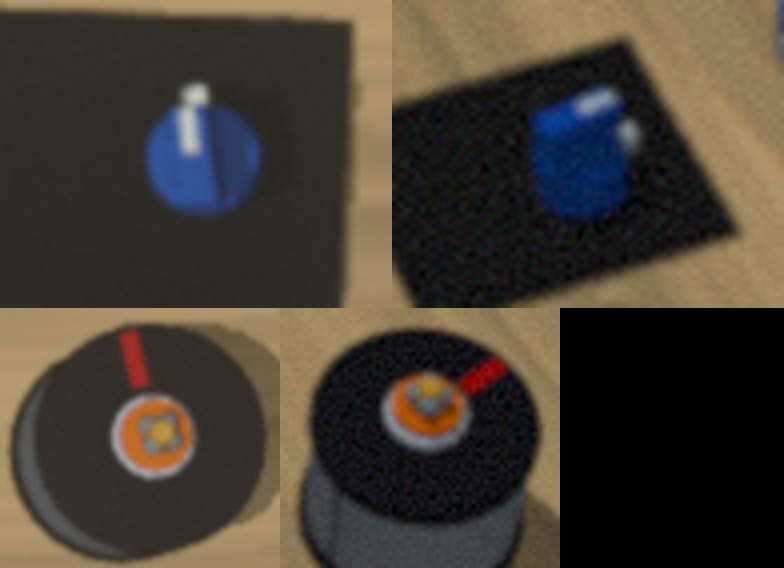

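The crop confirms it: the small blue cap stands on the mat with its white tab up-image. I'll now fit poses precisely by projecting the known shapes onto the colour masks.

```bash
cat > fit.py <<'E'
from m import *
from scipy.optimize import minimize
K=8
def circ(r,z,n=48):
    a=np.linspace(0,2*np.pi,n,endpoint=False); return np.c_[r*np.cos(a),r*np.sin(a),np.full(n,z)]
def box(x0,x1,y0,y1,z0,z1): return np.array([[x,y,z] for x in(x0,x1) for y in(y0,y1) for z in(z0,z1)])
def cyl(r,z0,z1): return np.vstack([circ(r,z0),circ(r,z1)])
CAP=[cyl(.022,0,.025),box(-.02,.02,-.008,.008,.025,.049),box(.018,.029,-.0045,.0045,.0135,.0225)]
MARK=[box(.0275,.0575,-.0045,.0045,.0955,.0955)]
FL=[cyl(.022,.095,.101),cyl(.019,.101,.107),cyl(.0055,.107,.1225)]
def render(p,parts,X,bx):
    x0,y0,x1,y1=bx; im=np.zeros(((y1-y0)*K,(x1-x0)*K),np.uint8)
    c,s=np.cos(X[3]),np.sin(X[3]); Rz=np.array([[c,-s,0],[s,c,0],[0,0,1]])
    for P in parts:
        u=(proj(p,P@Rz.T+X[:3])-[x0-.5,y0-.5])*K
        cv2.fillConvexPoly(im,np.round(cv2.convexHull(u.astype(np.float32))*16).astype(int),255,shift=4)
    return cv2.resize(im,(x1-x0,y1-y0),interpolation=cv2.INTER_AREA)/255.
def fit(items,x0,z,yaw=None):
    # items: (picture, parts, box, softmask)
    def f(v):
        X=[v[0]/1e3,v[1]/1e3,z,v[2]/50 if yaw is None else yaw]
        return sum(((cv2.GaussianBlur(render(p,P,X,b),(0,0),.7)-cv2.GaussianBlur(m.astype(float),(0,0),.5))**2).sum() for p,P,b,m in items)
    v0=np.array([x0[0]*1e3,x0[1]*1e3,x0[2]*50])
    best=None
    for _ in range(2):
        r=minimize(f,v0,method="Nelder-Mead",options=dict(initial_simplex=np.vstack([v0]+[v0+6*np.eye(3)[i] for i in range(3)]),xatol=.02,fatol=1e-3)); v0=r.x
    return np.array([r.x[0]/1e3,r.x[1]/1e3,r.x[2]/50]),r.fun
E
python3 - <<'E'
from fit import *
t=bot.read_camera("top"); s=bot.read_camera("side"); mt,ms=masks(t),masks(s)
def sub(m,b): return m[b[1]:b[3],b[0]:b[2]]
def capmask(p,b):
    im=p["pixels"].astype(int); return sub((im.max(2)>70),b)
bt,bs=(225,192,258,232),(258,170,290,204)
# side crop has only mat around; check blue or bright
mks=lambda p,m,b: sub(m["blue"],b)|capmask(p,b)
it=(t,CAP,bt,mks(t,mt,bt)); is_=(s,CAP,bs,mks(s,ms,bs))
for it_ in([it],[is_],[it,is_]): print("cap",fit(it_,(.484,.166,0.05),.008))
b1,b2=(405,145,436,192),(362,245,402,284)
def nb(p,b):
    im=sub(p["pixels"],b).astype(int); return im.max(2)>85
mt2,ms2=nb(t,b1),nb(s,b2)
print(mt2.sum(),ms2.sum())
it=(t,FL+MARK,b1,mt2); is_=(s,FL+MARK,b2,ms2)
for it_ in([it],[is_],[it,is_]): print("can",fit(it_,(.552,-.231,0.2),0))
cv2.imwrite("pics/mask.png",cv2.resize(np.hstack([np.pad(a.astype(np.uint8)*255,((0,50-a.shape[0]),(0,42-a.shape[1]))) for a in (mks(t,mt,bt),mks(s,ms,bs),mt2,ms2)]),None,fx=4,fy=4,interpolation=0))
E
```

```text
cap (array([0.48725944, 0.1680536 , 0.06889193]), np.float64(5.933880888006735))
cap (array([0.48829763, 0.17032261, 0.09368462]), np.float64(68.12073979563087))
cap (array([0.48761234, 0.16856228, 0.06370041]), np.float64(78.27561832069583))
610 697
can (array([ 0.5520777 , -0.23123175,  0.19299937]), np.float64(176.64892622561592))
can (array([ 0.554798  , -0.22793374,  0.17961022]), np.float64(337.4344444039938))
can (array([ 0.55288781, -0.23000222,  0.18838752]), np.float64(540.88211155465))
```

View pics/mask.png

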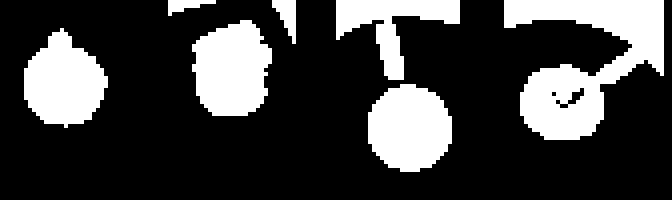

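The masks are clean. Both cameras agree to about 3 mm with a common offset: cap ≈ (0.488, 0.169), yaw 0.07; canister ≈ (0.553, −0.230), yaw 0.19. These match the reach and size limits. Now I'll compute the first move.

```bash
cat > go.py <<'E'
from h import *
def to(xyz,yaw):
    """tool-frame shift (mm) and turn to TCP xyz with tool y at world angle yaw+90deg, pointing down"""
    o=bot.get_obs(); q=o["tool_rot"]; R0=R.from_quat([q[1],q[2],q[3],q[0]])
    c,s=np.cos(yaw),np.sin(yaw); G=R.from_matrix(np.array([[-c,-s,0],[-s,c,0],[0,0,-1.]]))
    print("t",o["t"],"pos",o["eef_pos"].round(4),"F",o["contact_force"].round(2),"w",round(o["gripper_width"]*85.4,1),"gf",round(o["grasp_force"],1),"q",o["q"].round(2))
    print("turn",(R0.inv()*G).as_rotvec().round(3),"shift",((R0.inv().apply(np.array(xyz)-o["eef_pos"]))*1e3).round(1))
E
python3 -c "
from go import *
to([.4877,.169,.13],.068)"
```

```text
t 1.6 pos [0.2763 0.6158 0.2313] F [1.1  0.45 0.27] w 85.4 gf 0.0 q [-1.26  0.48  0.02  1.56 -0.01  1.11 -0.08]
turn [ 0.   -0.   -0.49] shift [-375.8 -321.1  101.3]
```

>>> jog_arm([
  [0, 0, -0.1, -38, -32, 10, 50],
  [0, 0, -0.2, -76, -64, 20, 50],
  [0, 0, -0.3, -114, -96, 30, 50],
  [0, 0, -0.4, -152, -128, 40, 50],
  [0, 0, -0.49, -190, -160, 50, 50],
  [0, 0, -0.49, -228, -193, 60, 50],
  [0, 0, -0.49, -266, -225, 70, 50],
  [0, 0, -0.49, -304, -257, 80, 50],
  [0, 0, -0.49, -342, -289, 90, 50],
  [0, 0, -0.49, -375.8, -321.1, 101, 50],
], grip_force=60)

```text
t: 2.85
eef_pos: [0.4888, 0.1676, 0.1304]
tool_rot: [0.001, -0.034, 0.999, 0.0]
contact_force: [0.7, -0.4, -0.6]
gripper_width: 0.587
grasp_force: 0.0
```

>>> jog_arm([
  [0, 0, 0, 0, 0, 0, 50],
])

```text
t: 2.98
eef_pos: [0.4887, 0.1644, 0.1297]
tool_rot: [-0.0, -0.03, 1.0, -0.001]
contact_force: [0.3, 0.6, 0.2]
gripper_width: 0.583
grasp_force: 0.0
```

Run:
```python
from go import *
to([.4877,.169,.05],.068)
p=bot.read_camera("top"); q=bot.read_camera("side")
a=cv2.resize(p["pixels"][170:250,200:280,::-1],None,fx=5,fy=5,interpolation=cv2.INTER_CUBIC)
b=cv2.resize(q["pixels"][140:220,235:315,::-1],None,fx=5,fy=5,interpolation=cv2.INTER_CUBIC)
cv2.imwrite("pics/ap.png",np.hstack([a,b]))
```

```text
t 2.975 pos [0.4887 0.1644 0.1297] F [0.3  0.59 0.16] w 49.8 gf 0.0 q [-0.5   0.35  0.06  2.03 -0.03  0.77  1.21]
turn [-0.002 -0.001 -0.007] shift [ 0.7  4.8 79.7]
```

View pics/ap.png

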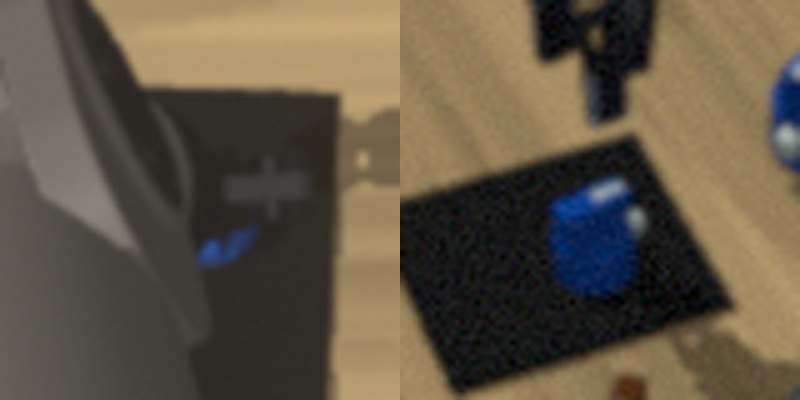

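The side view shows the gripper above the cap, which is clear and still in place; the top view is blocked by the arm.

>>> jog_arm([
  [0, 0, 0, 0, 0, 20, 50],
  [0, 0, 0, 0, 0, 40, 50],
  [0, 0, 0, 0, 0, 55, 50],
  [0, 0, 0, 0, 0, 55, 50],
  [0, 0, 0, 0, 0, 55, 50],
])

```text
t: 3.7
eef_pos: [0.4881, 0.1697, 0.0758]
tool_rot: [0.0, -0.034, 0.999, 0.0]
contact_force: [-0.8, 0.9, 0.0]
gripper_width: 0.585
grasp_force: 0.0
```

Run:
```python
from go import *
for i in range(3): to([.4877,.169,.036],.068); p=bot.read_camera("side")
save(p,"s1.png",(235,140,315,220),6)
```

```text
t 3.7 pos [0.4881 0.1697 0.0758] F [-0.76  0.88  0.04] w 49.9 gf 0.0 q [-0.5   0.43  0.05  2.06 -0.04  0.65  1.22]
turn [0.    0.001 0.001] shift [ 0.4 -0.6 39.8]
t 3.75 pos [0.4882 0.1695 0.076 ] F [-0.24  0.78  0.54] w 49.8 gf 0.0 q [-0.5   0.43  0.05  2.06 -0.04  0.65  1.22]
turn [0.001 0.001 0.001] shift [ 0.6 -0.5 40. ]
t 3.8 pos [0.4882 0.1694 0.076 ] F [ 0.76 -0.05  0.35] w 50.0 gf 0.0 q [-0.5   0.43  0.05  2.06 -0.04  0.65  1.22]
turn [0.001 0.001 0.   ] shift [ 0.6 -0.4 40. ]
```

View pics/s1.png

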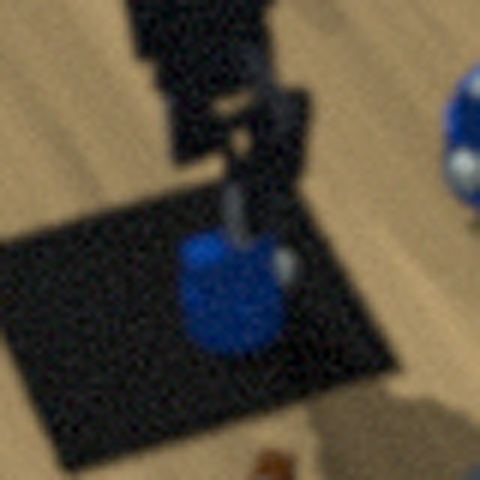

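The right finger stands in front of the bar, centred on the cap. I'll go down and close.

>>> jog_arm([
  [0, 0, 0, 0.5, -0.5, 15, 50],
  [0, 0, 0, 0.5, -0.5, 30, 50],
  [0, 0, 0, 0.5, -0.5, 39, 50],
  [0, 0, 0, 0.5, -0.5, 39, 50],
  [0, 0, 0, 0.5, -0.5, 39, 30],
  [0, 0, 0, 0.5, -0.5, 39, 10],
  [0, 0, 0, 0.5, -0.5, 39, 5],
  [0, 0, 0, 0.5, -0.5, 39, 5],
  [0, 0, 0, 0.5, -0.5, 39, 5],
  [0, 0, 0, 0.5, -0.5, 39, 5],
], grip_force=60)

```text
t: 5.1
eef_pos: [0.4876, 0.1686, 0.0368]
tool_rot: [0.0, -0.034, 0.999, 0.0]
contact_force: [-1.0, 0.0, 5.5]
gripper_width: 0.175
grasp_force: 59.1
```

Run:
```python
from go import *
to([.5533,-.2297,.19],.19)
```

```text
t 5.1 pos [0.4876 0.1686 0.0368] F [-1.02  0.    5.54] w 14.9 gf 59.1 q [-0.49  0.5   0.04  2.08 -0.04  0.56  1.22]
turn [ 0.     0.001 -0.122] shift [ -38.5 -401.8 -153.3]
```

Gripped at about 15 mm and 59 N. Lifting, then carrying.

>>> jog_arm([
  [0, 0, 0, 0, 0, -20, 5],
  [0, 0, 0, 0, 0, -55, 5],
  [0, 0, 0, 0, 0, -95, 5],
  [0, 0, 0, 0, 0, -130, 5],
  [0, 0, 0, 0, 0, -155, 5],
  [0, 0, 0, 0, 0, -160, 5],
  [0, 0, 0, 0, 0, -160, 5],
])

```text
t: 5.98
eef_pos: [0.4869, 0.1684, 0.1956]
tool_rot: [-0.0, -0.034, 0.999, -0.0]
contact_force: [0.6, -0.2, -1.3]
gripper_width: 0.172
grasp_force: 58.6
```

>>> jog_arm([
  [0, 0, -0.02, -3, -30, 0, 5],
  [0, 0, -0.04, -8, -75, 0, 5],
  [0, 0, -0.06, -13, -125, 0, 5],
  [0, 0, -0.08, -17, -175, 0, 5],
  [0, 0, -0.1, -22, -225, 0, 5],
  [0, 0, -0.122, -27, -275, 0, 5],
  [0, 0, -0.122, -32, -325, 0, 5],
  [0, 0, -0.122, -36, -370, 0, 5],
  [0, 0, -0.122, -38.5, -395, 0, 5],
  [0, 0, -0.122, -38.5, -402, 0, 5],
])

```text
t: 7.22
eef_pos: [0.5519, -0.2316, 0.1944]
tool_rot: [-0.001, -0.094, 0.996, 0.0]
contact_force: [0.2, 0.3, -1.2]
gripper_width: 0.173
grasp_force: 58.6
```

>>> jog_arm([
  [0, 0, 0, 0, 0, 5, 5],
  [0, 0, 0, 0, 0, 5, 5],
  [0, 0, 0, 0, 0, 5, 5],
  [0, 0, 0, 0, 0, 5, 5],
])

```text
t: 7.72
eef_pos: [0.5533, -0.2292, 0.1915]
tool_rot: [0.0, -0.095, 0.995, 0.0]
contact_force: [-0.5, -0.9, -1.3]
gripper_width: 0.169
grasp_force: 58.6
```

Run:
```python
from go import *
to([.5533,-.2297,.18],.19)
p=bot.read_camera("top"); q=bot.read_camera("side")
a=cv2.resize(p["pixels"][130:210,385:465,::-1],None,fx=5,fy=5,interpolation=cv2.INTER_CUBIC)
b=cv2.resize(q["pixels"][215:295,340:420,::-1],None,fx=5,fy=5,interpolation=cv2.INTER_CUBIC)
cv2.imwrite("pics/st.png",np.hstack([a,b]))
```

```text
t 7.725 pos [ 0.5533 -0.2292  0.1915] F [-0.48 -0.95 -1.25] w 14.4 gf 58.6 q [ 0.11  0.4   0.24  1.8  -0.11  0.96  2.15]
turn [0.    0.    0.001] shift [ 0.1 -0.5 11.5]
```

View pics/st.png

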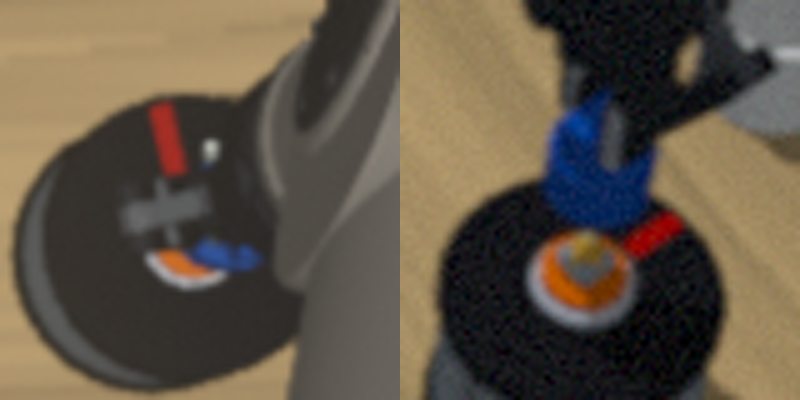

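The side view shows the held cap (about px 460,255 full-frame) above the stud, with the tab hidden behind it. The top view shows the tab at (427,160), next to the stripe. Next I'll fit the held cap and compare it with the canister fit in the same camera.

Run:
```python
from fit import *
t=bot.read_camera("top"); s=bot.read_camera("side"); ms,mt=masks(s),masks(t)
o=bot.get_obs(); print(o["eef_pos"].round(4)); zc=o["eef_pos"][2]-.0288
# side: blue skirt below finger, rows >= 247
b=(360,240,402,262)
m=ms["blue"][b[1]:b[3],b[0]:b[2]].copy()
for r in m[::2]: print(''.join('#' if v else '.' for v in r))
# vertical limits: use rows from 249 where no finger
b=(360,249,402,262); m=ms["blue"][b[1]:b[3],b[0]:b[2]]
X0=o["eef_pos"]
print("side cap at yaw .19:",fit([(s,[CAP[0]],b,m)],(X0[0],X0[1],.19),zc,.19))
w=mt["white"][150:172,418:436]; ys,xs=np.nonzero(w); px=[xs.mean()+418,ys.mean()+150]; print("white tab top",px,len(xs))
for y in (.09,.19,.29):
    print(y,proj(t,X0*[1,1,0]+[0,0,zc]+np.array([.0255*np.cos(y),.0255*np.sin(y),.021])))
bt=(415,170,440,190)
for r in mt["blue"][174:186,418:440]: print(''.join('#' if v else '.' for v in r))
rr=render(t,CAP,[X0[0],X0[1],zc,.19],(418,174,440,186))
for r in rr: print(''.join('#' if v>.5 else '.' for v in r))
for n,p in(("t",t),("s",s)): print(n,[(np.round(d["xy"],1).tolist(),round(d["score"],2)) for d in bot.tip_of("cap_tab",p)])
```

```text
[ 0.5531 -0.2298  0.1915]
............#########.....................
...........##########.....................
..........##########......................
..........##########.......###............
..........###########...######............
.........#####################............
........#####################.............
........#####################.............
..........####################............
............#################.............
...................#######................
side cap at yaw .19: (array([ 0.55320394, -0.2285051 ,  0.22151448]), np.float64(8.318412067401148))
white tab top [np.float64(427.0), np.float64(159.33333333333334)] 6
0.09 [[429.52661772 158.7327949 ]]
0.19 [[428.24779565 158.94430262]]
0.29 [[426.99822729 159.2824389 ]]
......................
......................
......................
......................
........#.............
......#######..##.....
......############....
......#############...
........###########...
...........######.....
......................
......................
######################
.#####################
.#####################
.#####################
..####################
..####################
...###################
....################..
.....##############...
.......#########......
......................
......................
t [([309.2, 237.7], 0.89), ([228.9, 163.3], 0.82), ([246.8, 309.1], 0.75)]
s [([392.1, 235.6], 0.71), ([275.7, 240.1], 0.69), ([197.6, 220.8], 0.66), ([311.0, 166.9], 0.6)]
```

The offsets from both cameras average to under 1 mm, well inside the taper's tolerance. Descending to just above the balls.

>>> jog_arm([
  [0, 0, 0, 0, 0, 15, 5],
  [0, 0, 0, 0, 0, 30, 5],
  [0, 0, 0, 0, 0, 37, 5],
  [0, 0, 0, 0, 0, 39, 5],
  [0, 0, 0, 0, 0, 41, 5],
  [0, 0, 0, 0, 0, 42, 5],
  [0, 0, 0, 0, 0, 42, 5],
], grip_force=80)

```text
t: 8.9
eef_pos: [0.5532, -0.23, 0.1495]
tool_rot: [0.0, -0.095, 0.995, -0.0]
contact_force: [0.7, -0.3, -0.2]
gripper_width: 0.166
grasp_force: 82.9
```

Run:
```python
from go import *
for i in range(3):
    o=bot.get_obs(); print(o["contact_force"].round(1),o["torque"].round(2)); s=bot.read_camera("side")
to([.5533,-.23,.1318],.19)
t=bot.read_camera("top")
a=cv2.resize(t["pixels"][130:210,385:465,::-1],None,fx=5,fy=5,interpolation=cv2.INTER_CUBIC)
b=cv2.resize(s["pixels"][225:305,340:420,::-1],None,fx=5,fy=5,interpolation=cv2.INTER_CUBIC)
cv2.imwrite("pics/st2.png",np.hstack([a,b]))
```

```text
[ 0.7 -0.3 -0.2] [-0.02  0.08 -0.03]
[-0.4 -0.7 -0.7] [ 0.03 -0.01 -0.01]
[-0.2  0.2 -0.8] [-0.    0.04  0.  ]
t 9.05 pos [ 0.5532 -0.23    0.1495] F [-0.08 -1.36 -0.02] w 14.1 gf 82.9 q [ 0.12  0.45  0.23  1.83 -0.13  0.88  2.16]
turn [-0.  0.  0.] shift [-0.1 -0.1 17.7]
```

View pics/st2.png

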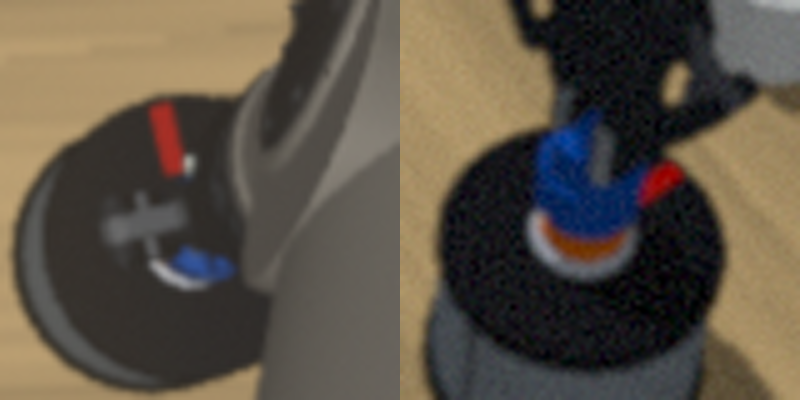

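The cap is over the stud and concentric with the flange in the side view; the tab meets the stripe direction in the top view. No contact force yet. Pressing slowly.

>>> jog_arm([
  [0, 0, 0, 0, 0, 1, 5],
  [0, 0, 0, 0, 0, 2, 5],
  [0, 0, 0, 0, 0, 3, 5],
  [0, 0, 0, 0, 0, 4, 5],
  [0, 0, 0, 0, 0, 4, 5],
])

```text
t: 9.72
eef_pos: [0.5535, -0.2302, 0.1466]
tool_rot: [0.001, -0.095, 0.995, -0.0]
contact_force: [-3.1, 0.7, 10.4]
gripper_width: 0.165
grasp_force: 84.8
```

Run:
```python
from go import *
for i in range(4):
    o=bot.get_obs(); print(o["eef_pos"].round(4),o["contact_force"].round(1),o["torque"].round(2)); bot.read_camera("side")
```

```text
[ 0.5535 -0.2302  0.1466] [-3.1  0.7 10.4] [0.22 0.73 0.  ]
[ 0.5535 -0.2302  0.1467] [-3.3  0.9  9.8] [ 0.21  0.73 -0.05]
[ 0.5534 -0.2303  0.1467] [-3.   0.9 10.6] [ 0.24  0.75 -0.02]
[ 0.5535 -0.2302  0.1467] [-3.   1.1  9.4] [ 0.26  0.68 -0.04]
```

Contact is as expected at about 0.1475, but with −3 N sideways in x: the cap sits slightly too far in +x. I'll ease off, shift, and retry.

>>> jog_arm([
  [0, 0, 0, 0, 0, -2, 5],
  [0, 0, 0, 1.2, 0, -2, 5],
  [0, 0, 0, 1.2, 0, -1, 5],
  [0, 0, 0, 1.2, 0, 0, 5],
  [0, 0, 0, 1.2, 0, 0, 5],
])

```text
t: 10.55
eef_pos: [0.5529, -0.2304, 0.1466]
tool_rot: [0.001, -0.095, 0.995, -0.0]
contact_force: [-0.5, 0.4, 10.8]
gripper_width: 0.168
grasp_force: 84.8
```

Run:
```python
from go import *
for i in range(3):
    o=bot.get_obs(); print(o["eef_pos"].round(4),o["contact_force"].round(1),o["torque"].round(2)); bot.read_camera("side")
```

```text
[ 0.5529 -0.2304  0.1466] [-0.5  0.4 10.8] [0.28 0.25 0.02]
[ 0.5529 -0.2303  0.1466] [-0.8  0.3  9.7] [0.27 0.22 0.04]
[ 0.5528 -0.2303  0.1466] [-1.1  1.1  9.3] [0.19 0.27 0.  ]
```

>>> jog_arm([
  [0, 0, 0, 0.3, 0.2, 0.5, 5],
  [0, 0, 0, 0.3, 0.2, 1, 5],
  [0, 0, 0, 0.3, 0.2, 1, 5],
])

```text
t: 11.08
eef_pos: [0.5529, -0.2304, 0.1464]
tool_rot: [0.002, -0.095, 0.995, -0.0]
contact_force: [-2.4, 1.2, 15.7]
gripper_width: 0.165
grasp_force: 85.4
```

>>> jog_arm([
  [0, 0, 0, 0, 0, 0.5, 5],
  [0, 0, 0, 0, 0, 1, 5],
  [0, 0, 0, 0, 0, 1, 5],
])

```text
t: 11.45
eef_pos: [0.5532, -0.2305, 0.1461]
tool_rot: [0.002, -0.095, 0.995, -0.0]
contact_force: [-3.2, 2.0, 19.4]
gripper_width: 0.169
grasp_force: 86.0
```

The force climbs past 14 N without travel, so the lip is catching on one side. I'll use the force and moment readings to locate the contact.

Run:
```python
from go import *
F=[];M=[]
for i in range(6):
    o=bot.get_obs(); F.append(o["contact_force"]);M.append(o["torque"]); bot.read_camera("side")
F=np.mean(F,0);M=np.mean(M,0); print(F.round(2),M.round(3))
for rz in(-.2,-.22,-.24): print(rz,"rx",(rz*F[0]-M[1])/F[2],"ry",(M[0]+rz*F[1])/F[2])
to([.5515,-.229,.1495],.19)
```

```text
[-3.12  1.65 19.23] [0.436 0.801 0.   ]
-0.2 rx -0.009164500669062778 ry 0.005547770903266965
-0.22 rx -0.005913864475614426 ry 0.003833714906243472
-0.24 rx -0.00266322828216608 ry 0.0021196589092199783
t 11.75 pos [ 0.5532 -0.2306  0.1461] F [-2.79  1.76 18.81] w 14.5 gf 86.0 q [ 0.12  0.45  0.23  1.84 -0.13  0.87  2.17]
turn [-0.001  0.004 -0.   ] shift [ 1.3  1.9 -3.4]
```

Contact is at the −x,+y rim, so the cap must move −x,+y. Lift, settle, read.

>>> jog_arm([
  [0, 0, 0, 0, 0, -3, 5],
  [0, 0, 0, 0.5, 1.2, -6, 5],
  [0, 0, 0, 0.5, 1.2, -6, 5],
  [0, 0, 0, 0.5, 1.2, -6, 5],
  [0, 0, 0, 0.5, 1.2, -6, 5],
])

```text
t: 12.38
eef_pos: [0.5505, -0.2288, 0.1489]
tool_rot: [-0.0, -0.095, 0.995, 0.0]
contact_force: [-0.4, -0.2, 0.2]
gripper_width: 0.165
grasp_force: 83.2
```

Run:
```python
from go import *
F=[];M=[]
for i in range(3):
    o=bot.get_obs(); F.append(o["contact_force"]);M.append(o["torque"]); bot.read_camera("side")
print(np.mean(F,0).round(2),np.mean(M,0).round(3))
to([.5515,-.229,.1495],.19)
```

```text
[-0.22 -0.03  0.22] [0.058 0.067 0.001]
t 12.525 pos [ 0.5506 -0.2289  0.149 ] F [-1.08 -0.36 -1.39] w 14.2 gf 83.2 q [ 0.11  0.44  0.23  1.84 -0.13  0.87  2.16]
turn [ 0.    -0.001  0.   ] shift [-0.8 -0.3 -0.5]
```

>>> jog_arm([
  [0, 0, 0, 0, 0, 1, 5],
  [0, 0, 0, 0, 0, 2, 5],
  [0, 0, 0, 0, 0, 3, 5],
  [0, 0, 0, 0, 0, 3, 5],
  [0, 0, 0, 0, 0, 3, 5],
])

```text
t: 13.15
eef_pos: [0.552, -0.2296, 0.1471]
tool_rot: [0.001, -0.095, 0.995, -0.001]
contact_force: [0.9, -1.3, 5.3]
gripper_width: 0.161
grasp_force: 84.0
```

```bash
cat > rd.py <<'E'
from go import *
F=[];M=[]
for i in range(4):
    o=bot.get_obs(); F.append(o["contact_force"]);M.append(o["torque"]); bot.read_camera("side")
F=np.mean(F,0);M=np.mean(M,0); print(o["t"],o["eef_pos"].round(4),F.round(2),M.round(3),"tilt",o["tool_rot"].round(4))
rz=-.22; print("rx",(rz*F[0]-M[1])/F[2],"ry",(M[0]+rz*F[1])/F[2])
E
python3 rd.py
```

```text
13.3 [ 0.552  -0.2296  0.1471] [ 1.04 -1.33  5.64] [-0.34  -0.415 -0.015] tilt [ 1.200e-03 -9.490e-02  9.955e-01 -7.000e-04]
rx 0.03312850983632646 ry -0.008186880139060347
```

The cap has now self-centred near (0.552, −0.2296), with small opposite side forces. Pressing on from here, with a small y correction.

>>> jog_arm([
  [0, 0, 0, 0, -0.5, 0.5, 5],
  [0, 0, 0, 0, -0.5, 1, 5],
  [0, 0, 0, 0, -0.5, 1, 5],
  [0, 0, 0, 0, -0.5, 1, 5],
])

```text
t: 13.85
eef_pos: [0.5523, -0.2299, 0.1467]
tool_rot: [0.002, -0.095, 0.995, -0.001]
contact_force: [0.4, -0.5, 10.0]
gripper_width: 0.163
grasp_force: 84.6
```

```bash
python3 rd.py
```

```text
14.0 [ 0.5523 -0.2298  0.1467] [ 0.25 -0.25  9.58] [-0.086 -0.126 -0.009] tilt [ 1.500e-03 -9.490e-02  9.955e-01 -5.000e-04]
rx 0.007450044187560696 ry -0.003264022491890856
```

>>> jog_arm([
  [0, 0, 0, 0.2, 0, 0.5, 5],
  [0, 0, 0, 0.4, 0.1, 1, 5],
  [0, 0, 0, 0.4, 0.1, 1, 5],
  [0, 0, 0, 0.4, 0.1, 1, 5],
])

```text
t: 14.55
eef_pos: [0.5524, -0.23, 0.1465]
tool_rot: [0.002, -0.095, 0.995, -0.001]
contact_force: [-0.2, 0.2, 14.0]
gripper_width: 0.166
grasp_force: 85.2
```

```bash
python3 rd.py
```

```text
14.7 [ 0.5524 -0.23    0.1465] [-0.33  0.43 13.89] [ 0.024 -0.007 -0.001] tilt [ 2.100e-03 -9.490e-02  9.955e-01 -7.000e-04]
rx 0.005702510540305407 ry -0.005078066272718884
```

Well centred now, with side forces near 0 at 14 N, right at the expected peak. Pressing on.

>>> jog_arm([
  [0, 0, 0, 0.2, 0, 0.5, 5],
  [0, 0, 0, 0.4, 0, 1, 5],
  [0, 0, 0, 0.6, 0, 1.5, 5],
  [0, 0, 0, 0.6, 0, 1.5, 5],
  [0, 0, 0, 0.6, 0, 1.5, 5],
])

```text
t: 15.38
eef_pos: [0.5526, -0.2302, 0.146]
tool_rot: [0.003, -0.095, 0.995, -0.001]
contact_force: [-1.7, 1.4, 20.5]
gripper_width: 0.163
grasp_force: 86.1
```

```bash
python3 rd.py
```

```text
15.525 [ 0.5526 -0.2302  0.146 ] [-1.2   1.5  20.27] [ 0.232  0.247 -0.002] tilt [ 3.000e-03 -9.490e-02  9.955e-01 -9.000e-04]
rx 0.0008849809938092488 ry -0.0048173096072279915
```

20 N with no travel even when centred, so something is off. I'll inspect with a model overlay (cyan = cap model at the assumed height).

Run:
```python
from fit import *
t=bot.read_camera("top"); s=bot.read_camera("side"); ms=masks(s)
X=bot.get_obs()["eef_pos"]
for r in ms["blue"][243:280,360:402]: print(''.join('#' if v else '.' for v in r))
out=[]
for p,b,bias in((t,(395,145,455,195),(-.0003,-.0006)),(s,(350,235,410,285),(.0003,.0014))):
    im=cv2.resize(p["pixels"][b[1]:b[3],b[0]:b[2],::-1],None,fx=6.6,fy=6.6,interpolation=cv2.INTER_CUBIC)
    im2=im.copy()
    Y=np.array([X[0]+bias[0],X[1]+bias[1],X[2]-.0288,.19])
    r=cv2.resize((render(p,CAP,Y,b)*255).astype(np.uint8),(im.shape[1],im.shape[0]),interpolation=cv2.INTER_CUBIC)
    cs,_=cv2.findContours((r>127).astype(np.uint8),0,1); cv2.drawContours(im2,cs,-1,(255,255,0),1)
    out.append(np.hstack([im,im2]))
cv2.imwrite("pics/ov.png",cv2.resize(np.vstack(out),(790,600)))
bb=(360,253,402,278); m=ms["blue"][bb[1]:bb[3],bb[0]:bb[2]]
for dz in(.023,.025,.027,.0288,.031): print(dz,fit([(s,[CAP[0]],bb,m)],(X[0],X[1],.19),X[2]-dz,.19))
```

```text
..........................................
..........................................
..........................................
..........................................
..........................................
.................###......................
...............#####......................
..............######......................
.............#######......................
.........#########........................
........###########.......................
.......###########........................
.......###########........................
.......###########........................
......############........................
......############.........#..............
......############........###.............
......###########........###..............
......###########......#####..............
......############.....#####..............
......#############.#######...............
......#####################...............
......#####################...............
......######################..............
........####################..............
.........################
[... 220 characters left out ...]
............
..........................................
..........................................
..........................................
..........................................
..........................................
..........................................
0.023 (array([ 0.551108  , -0.22882765,  0.174489  ]), np.float64(88.38623550243037))
0.025 (array([ 0.55222686, -0.22770029,  0.22588215]), np.float64(88.25801320825722))
0.027 (array([ 0.55288767, -0.22660968,  0.18754364]), np.float64(87.99051624666413))
0.0288 (array([ 0.55374732, -0.22556874,  0.17715969]), np.float64(87.94346693855931))
0.031 (array([ 0.55477881, -0.22430644,  0.11731698]), np.float64(87.8199099282549))
```

View pics/ov.png

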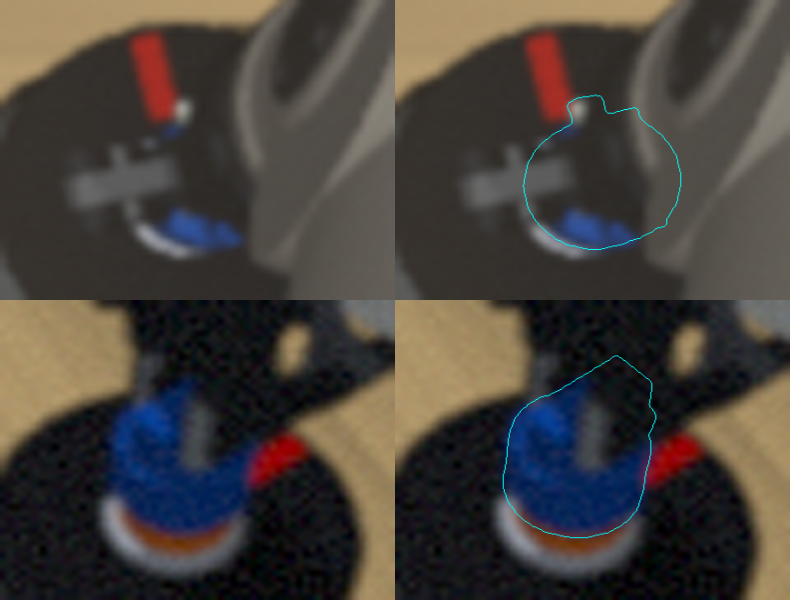

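The top view shows the tab beside the stripe's end. The side view shows the cap on the stud but about 1 px (≈2 mm) higher than the model, so the bar has probably slipped up in the fingers while the cap rests on the balls. I'll try a small wiggle under load first.

>>> jog_arm([
  [0, 0, 0, 1.5, 0, -1, 5],
  [0, 0, 0, 1.5, 0, -1, 5],
  [0, 0, 0, 1.5, 1.5, -1, 5],
  [0, 0, 0, 1.5, 1.5, -1, 5],
])

```text
t: 16.18
eef_pos: [0.552, -0.2299, 0.1463]
tool_rot: [0.004, -0.095, 0.995, -0.002]
contact_force: [5.0, -2.6, 9.3]
gripper_width: 0.172
grasp_force: 84.4
```

>>> jog_arm([
  [0, 0, 0, -1.5, 0, 0, 5],
  [0, 0, 0, -1.5, 0, 0, 5],
  [0, 0, 0, -1.5, -1.5, 0, 5],
  [0, 0, 0, -1.5, -1.5, 0, 5],
])

```text
t: 16.68
eef_pos: [0.5524, -0.2302, 0.1462]
tool_rot: [0.003, -0.095, 0.995, -0.001]
contact_force: [0.8, 0.5, 13.9]
gripper_width: 0.163
grasp_force: 85.3
```

```bash
python3 rd.py
```

```text
16.825 [ 0.5524 -0.2302  0.1462] [ 1.07  0.05 14.11] [ 0.015 -0.206 -0.012] tilt [ 2.700e-03 -9.500e-02  9.955e-01 -9.000e-04]
rx -0.002085501211639059 ry 0.0002570938465713175
```

The cap is laterally captive at (0.5523, −0.230). I'll relieve the load, open briefly so the cap can settle level on the stud, and re-grip with the tips right at the shoulder.

>>> jog_arm([
  [0, 0, 0, -0.5, 1, -1.5, 5],
  [0, 0, 0, -0.8, 1, -3, 5],
  [0, 0, 0, -0.8, 1, -3, 5],
  [0, 0, 0, -0.8, 1, -3, 5],
])

```text
t: 17.38
eef_pos: [0.5513, -0.229, 0.1472]
tool_rot: [0.001, -0.095, 0.995, -0.001]
contact_force: [2.8, -4.4, 4.6]
gripper_width: 0.167
grasp_force: 83.9
```

```bash
python3 rd.py
```

```text
17.525 [ 0.5512 -0.229   0.1472] [ 3.56 -3.73  4.72] [-0.917 -1.01   0.005] tilt [ 8.000e-04 -9.480e-02  9.955e-01 -5.000e-04]
rx 0.04817676531830935 ry -0.020452570946955132
```

>>> jog_arm([
  [0, 0, 0, -0.6, -0.9, -0.7, 5],
  [0, 0, 0, -0.6, -0.9, -0.7, 5],
  [0, 0, 0, -0.6, -0.9, -0.7, 5],
])

```text
t: 17.95
eef_pos: [0.5513, -0.229, 0.1474]
tool_rot: [-0.0, -0.095, 0.995, 0.0]
contact_force: [2.7, -2.6, 1.8]
gripper_width: 0.166
grasp_force: 83.7
```

```bash
python3 rd.py
```

```text
18.1 [ 0.5513 -0.2291  0.1474] [ 3.07 -2.56  2.43] [-0.648 -0.869 -0.002] tilt [-0.000e+00 -9.500e-02  9.955e-01  1.000e-04]
rx 0.07963011035604951 ry -0.0350903446685238
```

>>> jog_arm([
  [0, 0, 0, -0.8, -0.7, -0.3, 5],
  [0, 0, 0, -0.8, -0.7, -0.3, 5],
  [0, 0, 0, -0.8, -0.7, -0.3, 5],
])

```text
t: 18.52
eef_pos: [0.5518, -0.2294, 0.1475]
tool_rot: [-0.0, -0.095, 0.995, 0.0]
contact_force: [1.8, -1.4, 1.7]
gripper_width: 0.165
grasp_force: 83.6
```

```bash
python3 rd.py
```

```text
18.675 [ 0.5519 -0.2295  0.1476] [ 1.89 -1.73  1.69] [-0.339 -0.505  0.033] tilt [-3.000e-04 -9.500e-02  9.955e-01  2.000e-04]
rx 0.05319949792881365 ry 0.024487483948065533
```

>>> jog_arm([
  [0, 0, 0, -0.4, -0.5, 0, 12],
  [0, 0, 0, -0.4, -0.5, 0, 26],
  [0, 0, 0, -0.4, -0.5, 0, 26],
  [0, 0, 0, -0.4, -0.5, 0, 26],
])

```text
t: 19.23
eef_pos: [0.5523, -0.2299, 0.1475]
tool_rot: [-0.0, -0.095, 0.995, 0.0]
contact_force: [1.1, 0.0, -0.1]
gripper_width: 0.297
grasp_force: 0.0
```

```bash
python3 rd.py
python3 - <<'E'
from fit import *
s=bot.read_camera("side");t=bot.read_camera("top"); ms=masks(s);X=bot.get_obs()["eef_pos"]; print(bot.get_obs()["gripper_width"]*85.4)
out=[]
for p,b,bias in((t,(395,145,455,195),(-.0003,-.0006)),(s,(350,235,410,285),(.0003,.0014))):
    im=cv2.resize(p["pixels"][b[1]:b[3],b[0]:b[2],::-1],None,fx=6.6,fy=6.6,interpolation=cv2.INTER_CUBIC); im2=im.copy()
    for parts,z,c in((CAP,.1188,(255,255,0)),(FL[:1],0,(0,255,0))):
        Y=np.array([.5523+bias[0],-.2299+bias[1],z,.19])
        r=cv2.resize((render(p,parts,Y,b)*255).astype(np.uint8),(im.shape[1],im.shape[0]),interpolation=cv2.INTER_CUBIC)
        cs,_=cv2.findContours((r>127).astype(np.uint8),0,1); cv2.drawContours(im2,cs,-1,c,1)
    out.append(np.hstack([im,im2]))
cv2.imwrite("pics/ov2.png",cv2.resize(np.vstack(out),(790,600)))
E
```

```text
19.375 [ 0.5526 -0.23    0.1477] [ 0.11  0.2  -0.04] [-0.003  0.008 -0.021] tilt [-2.000e-04 -9.500e-02  9.955e-01  1.000e-04]
rx 0.8965959024505885 ry 1.3655079191923098
25.939065352097664
```

View pics/ov2.png

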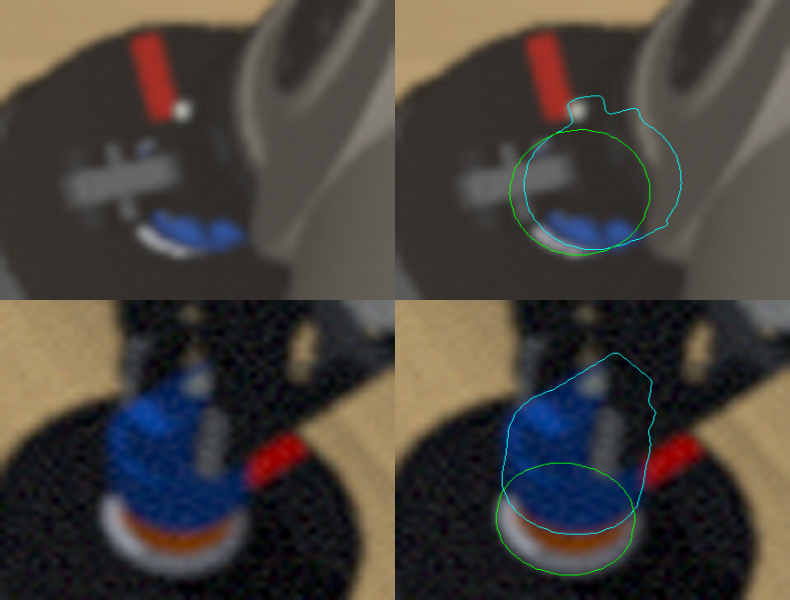

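Contents: the cap sits level and concentric with flange and stud in both views, the orange ring still shows below it (not clicked), and the tab lies in line with the stripe's direction. Re-gripping lower, at the shoulder.

>>> jog_arm([
  [0, 0, 0, 0, 0, 1.5, 26],
  [0, 0, 0, 0, 0, 3.3, 26],
  [0, 0, 0, 0, 0, 3.3, 26],
  [0, 0, 0, 0, 0, 3.3, 12],
  [0, 0, 0, 0, 0, 3.3, 5],
  [0, 0, 0, 0, 0, 3.3, 5],
], grip_force=100)

```text
t: 20.27
eef_pos: [0.5528, -0.2302, 0.1446]
tool_rot: [0.0, -0.095, 0.995, -0.0]
contact_force: [-0.2, -0.2, 0.6]
gripper_width: 0.168
grasp_force: 97.6
```

```bash
python3 rd.py
```

```text
20.425 [ 0.5527 -0.2302  0.1446] [-0.01 -0.42  1.09] [-0.156 -0.009 -0.006] tilt [ 1.000e-04 -9.490e-02  9.955e-01 -1.000e-04]
rx 0.009655051679891365 ry -0.058852227832886864
```

>>> jog_arm([
  [0, 0, 0, 0.3, 0.1, 1, 5],
  [0, 0, 0, 0.6, 0.2, 2, 5],
  [0, 0, 0, 0.9, 0.3, 3, 5],
  [0, 0, 0, 0.9, 0.3, 3, 5],
  [0, 0, 0, 0.9, 0.3, 3, 5],
])

```text
t: 21.1
eef_pos: [0.553, -0.2304, 0.1438]
tool_rot: [0.002, -0.095, 0.995, -0.0]
contact_force: [-2.3, 0.6, 15.4]
gripper_width: 0.166
grasp_force: 99.6
```

```bash
python3 rd.py
```

```text
21.25 [ 0.553  -0.2304  0.1438] [-2.39  0.76 15.22] [0.212 0.728 0.022] tilt [ 1.600e-03 -9.490e-02  9.955e-01 -4.000e-04]
rx -0.013225037414536825 ry 0.0028985255203574935
```

>>> jog_arm([
  [0, 0, 0, 0.8, 0.2, 0, 5],
  [0, 0, 0, 1.2, 0.3, 1, 5],
  [0, 0, 0, 1.5, 0.4, 2, 5],
  [0, 0, 0, 1.5, 0.4, 2, 5],
  [0, 0, 0, 1.5, 0.4, 2, 5],
])

```text
t: 21.92
eef_pos: [0.553, -0.2306, 0.143]
tool_rot: [0.003, -0.095, 0.995, -0.001]
contact_force: [-1.7, 1.6, 20.4]
gripper_width: 0.165
grasp_force: 100.2
```

```bash
python3 rd.py
```

```text
22.075 [ 0.553  -0.2305  0.143 ] [-1.44  0.97 19.91] [0.249 0.408 0.002] tilt [ 3.200e-03 -9.500e-02  9.955e-01 -9.000e-04]
rx -0.004603757050378611 ry 0.0017970460700150843
```

Travel is growing faster than force now. Continuing with centring.

>>> jog_arm([
  [0, 0, 0, 0.6, -0.2, 0.5, 5],
  [0, 0, 0, 0.8, -0.2, 1, 5],
  [0, 0, 0, 1.0, -0.2, 1.5, 5],
  [0, 0, 0, 1.0, -0.2, 1.5, 5],
  [0, 0, 0, 1.0, -0.2, 1.5, 5],
])

```text
t: 22.75
eef_pos: [0.5526, -0.2306, 0.1411]
tool_rot: [0.004, -0.095, 0.995, -0.001]
contact_force: [2.0, 1.0, 14.7]
gripper_width: 0.165
grasp_force: 99.5
```

```bash
python3 rd.py
```

```text
22.9 [ 0.5527 -0.2306  0.141 ] [ 1.33  0.78 14.75] [ 0.193 -0.284 -0.007] tilt [ 3.600e-03 -9.520e-02  9.955e-01 -9.000e-04]
rx -0.0005595447960783295 ry 0.0014725652725135398
```

Past the peak: force has dropped to 14.7 N and the cap is moving. Continuing to the click.

>>> jog_arm([
  [0, 0, 0, -0.2, 0.1, 0.7, 5],
  [0, 0, 0, -0.2, 0.1, 1.4, 5],
  [0, 0, 0, -0.2, 0.1, 2, 5],
  [0, 0, 0, -0.2, 0.1, 2, 5],
  [0, 0, 0, -0.2, 0.1, 2, 5],
])

```text
t: 23.58
eef_pos: [0.5525, -0.2304, 0.1379]
tool_rot: [0.003, -0.095, 0.995, -0.001]
contact_force: [2.9, -0.7, 7.8]
gripper_width: 0.167
grasp_force: 98.3
```

```bash
python3 rd.py
```

```text
23.725 [ 0.5524 -0.2304  0.1379] [ 3.09 -0.37  8.02] [-0.04  -0.808 -0.013] tilt [ 3.100e-03 -9.520e-02  9.955e-01 -9.000e-04]
rx 0.016057341396840775 ry 0.005112732321925111
```

>>> jog_arm([
  [0, 0, 0, -0.6, 0, 1, 5],
  [0, 0, 0, -0.9, 0, 2, 5],
  [0, 0, 0, -0.9, 0, 2.5, 5],
  [0, 0, 0, -0.9, 0, 2.5, 5],
  [0, 0, 0, -0.9, 0, 2.5, 5],
])

```text
t: 24.4
eef_pos: [0.551, -0.2296, 0.1332]
tool_rot: [0.001, -0.095, 0.995, -0.0]
contact_force: [6.3, -1.2, -2.8]
gripper_width: 0.166
grasp_force: 97.6
```

```bash
python3 rd.py
```

```text
24.55 [ 0.551  -0.2297  0.1332] [ 5.68 -0.8  -2.63] [-0.187 -1.306  0.012] tilt [ 5.000e-04 -9.510e-02  9.955e-01 -0.000e+00]
rx -0.021946791450445455 ry 0.003903443856545931
```

Clicked: the cap is now drawn down (−2.6 N, z dropped to 0.1332). Now squeezing the ring, 4 mm further.

>>> jog_arm([
  [0, 0, 0, -0.6, 0, 1, 5],
  [0, 0, 0, -0.9, 0, 2, 5],
  [0, 0, 0, -0.9, 0, 3, 5],
  [0, 0, 0, -0.9, 0, 4, 5],
  [0, 0, 0, -0.9, 0, 4, 5],
  [0, 0, 0, -0.9, 0, 4, 5],
])

```text
t: 25.35
eef_pos: [0.5513, -0.2297, 0.1305]
tool_rot: [0.0, -0.095, 0.995, 0.0]
contact_force: [-0.0, 2.0, 9.5]
gripper_width: 0.166
grasp_force: 99.2
```

```bash
python3 rd.py
```

```text
25.5 [ 0.5512 -0.2297  0.1305] [0.39 1.39 9.94] [ 0.239  0.047 -0.02 ] tilt [ 1.000e-04 -9.490e-02  9.955e-01  2.000e-04]
rx -0.013393688810359522 ry -0.006622617405244239
```

>>> jog_arm([
  [0, 0, 0, 0.2, 0.3, 1, 5],
  [0, 0, 0, 0.4, 0.3, 2, 5],
  [0, 0, 0, 0.6, 0.3, 3, 5],
  [0, 0, 0, 0.6, 0.3, 3, 5],
  [0, 0, 0, 0.6, 0.3, 3, 5],
])

```text
t: 26.18
eef_pos: [0.5514, -0.2297, 0.1293]
tool_rot: [0.001, -0.095, 0.995, 0.0]
contact_force: [-1.7, 2.3, 22.4]
gripper_width: 0.164
grasp_force: 101.1
```

```bash
python3 rd.py
```

```text
26.325 [ 0.5514 -0.2297  0.1293] [-2.4   2.33 21.79] [0.568 0.831 0.001] tilt [ 0.0011 -0.0949  0.9955  0.    ]
rx -0.013880298147424263 ry 0.0025674948036250346
```

>>> jog_arm([
  [0, 0, 0, 0.4, 0.2, 1, 5],
  [0, 0, 0, 0.7, 0.3, 2, 5],
  [0, 0, 0, 0.7, 0.3, 2, 5],
  [0, 0, 0, 0.7, 0.3, 2, 5],
])

```text
t: 26.88
eef_pos: [0.5515, -0.2297, 0.1291]
tool_rot: [0.002, -0.095, 0.995, -0.0]
contact_force: [-5.7, 3.8, 34.4]
gripper_width: 0.166
grasp_force: 102.8
```

```bash
python3 rd.py
python3 - <<'E'
from fit import *
t=bot.read_camera("top");s=bot.read_camera("side");X=bot.get_obs()["eef_pos"];ms=masks(s)
mt=masks(t); ys,xs=np.nonzero(mt["white"][150:172,418:436]); print("tab px",xs.mean()+418 if len(xs) else None,ys.mean()+150 if len(xs) else None,len(xs))
for y in(.1,.19,.28): print(y,proj(t,np.array([X[0]-.0003+.0265*np.cos(y),X[1]-.0006+.0265*np.sin(y),.103+.022])))
print("orange side px",ms["orange"][255:290,355:400].sum())
for r in ms["blue"][250:282,360:402:1]: print(''.join('#' if v else '.' for v in r))
E
```

```text
27.025 [ 0.5514 -0.2297  0.1291] [-5.31  4.25 33.57] [ 0.97   1.606 -0.003] tilt [ 2.000e-03 -9.490e-02  9.955e-01 -1.000e-04]
rx -0.012997554365593423 ry 0.0010104099507417391
tab px None None 0
0.1 [[423.37532086 162.98978089]]
0.19 [[422.24661099 163.18250845]]
0.28 [[421.14107964 163.47591948]]
orange side px 0
..........................................
..........................................
................##........................
...............####.......................
..............#####.......................
............#######.......................
...........#######........................
.......##########.........................
......###########.........................
......###########.........................
.....############.........................
.....############.........................
.....############.........................
.....###########..........................
.....###########........##................
.....###########.......###................
.....###########.......###................
.....############....######...............
.....#######################..............
....#######################...............
.....#####################................
.....#####################................
.....####################.................
......###################.................
.......#################..................
........###############...................
.........#############....................
.............#######......................
..........................................
..........................................
..........................................
..........................................
```

Hard stop reached: 12 N more moved it only 0.2 mm, and the orange ring is hidden. I'll ease to a moderate hold force.

>>> jog_arm([
  [0, 0, 0, 0.4, -0.4, -1.2, 5],
  [0, 0, 0, 0.8, -0.6, -1.2, 5],
  [0, 0, 0, 0.8, -0.6, -1.2, 5],
  [0, 0, 0, 0.8, -0.6, -1.2, 5],
])

```text
t: 27.68
eef_pos: [0.5513, -0.2298, 0.1292]
tool_rot: [0.002, -0.095, 0.995, 0.0]
contact_force: [-0.9, 4.2, 23.5]
gripper_width: 0.163
grasp_force: 101.2
```

```bash
python3 rd.py
```

```text
27.825 [ 0.5513 -0.2298  0.1292] [-1.17  4.36 24.57] [ 0.927  0.555 -0.033] tilt [ 2.300e-03 -9.520e-02  9.955e-01  1.000e-04]
rx -0.012114814965634256 ry -0.0013114113501892114
```

>>> jog_arm([
  [0, 0, 0, 0, 0.5, 0.6, 5],
  [0, 0, 0, 0, 0.5, 0.6, 5],
  [0, 0, 0, 0, 0.5, 0.6, 5],
])

```text
t: 28.25
eef_pos: [0.5513, -0.2297, 0.1292]
tool_rot: [0.003, -0.095, 0.995, -0.0]
contact_force: [-1.8, 3.2, 27.9]
gripper_width: 0.167
grasp_force: 101.9
```

```bash
python3 rd.py; python3 -c "
from station import bot
print(bot.hand_in())"
```

```text
28.4 [ 0.5513 -0.2298  0.1292] [-1.73  3.42 28.45] [ 0.848  0.818 -0.014] tilt [ 2.600e-03 -9.500e-02  9.955e-01 -2.000e-04]
rx -0.015393495918654802 ry 0.0033421789883637614
the job is handed in; nothing more can be done
None
```

I handed the job in at 28.4 s: the cap clicked onto the stud, set to the red stripe's measured direction (the tab was hidden from the camera at the end), with the seal ring at its hard stop and the arm still gripping (about 100 N) and pressing (about 28 N); the click took about 20 N, not 10–14, and one brief release and re-grip on the stud.

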